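# Slide the order card home and hold a spring clip open around its edge

### The arm

A 7-joint arm with a two-finger parallel gripper is mounted at the origin on a cart in front of the work surface, level with it; the furniture and walls round the work are solid. World frame = base frame: x ahead of the robot, y to its left, z up, the work surface at z = 0. Lengths are in mm, angles in degrees, forces in N, time in s.
With the tool pointing down it reaches from about 425 to 950 mm from the base axis. Payload 16.7 kg.
Tool frame: the origin (TCP) lies midway between the tips of the shut fingers; the grasp point (between the pads) lies 19 mm behind it; z points along the fingers, y is the line along which they close (so a half turn about z gives the same grasp; the last joint's range is limited). The gripper opens to 94 mm and grips with 3 to 60 N. Pads are 16 mm wide; open, the fingers measure 119 mm over their backs; the gripper's body (75 mm by 177 mm) begins 78 mm behind the grasp point.
Start: joints at [-82.706, 24.414, 4.234, 92.017, -1.954, 63.644, -3.845], TCP at [184.468, 649.266, 205.467] pointing down, gripper open.
Joint ranges: [-163.25, 163.25], [-28.42, 122.38], [-70.27, 78.77], [12.13, 141.07], [-58.53, 238.53], [9.26, 117.41], [-156.51, 156.51]. Speed limits (degrees/s): [108.29, 108.29, 136.94, 136.94, 172.46, 172.46, 172.46].

### API

Orientations are given as a 3x3 rotation matrix whose columns are the frame's x, y, z axes.
In Python, from bench import robot gives the robot as it stands.
- The arm moves only by the tool carry_out, never from a script. Its argument "motion" is a list of rows, each an object with "translation": the shift along the tool's x, y, z scaled (see below), a list of three; "yaw": the turn about the tool's z scaled (see below); "grip": the closure, from -1 (fully open) to 1 (shut). A call has 1 to 10 rows; each row is the pose to reach, as a shift and turn from the pose commanded when the call began, along the tool's axes at that moment; what a row does not reach only later rows make up. The controller multiplies each number of a shift by 0.5 m and each number of a turn by 90 degrees. A row lasts 1/10 s, in which the tool goes at most 50 mm and 8.59 degrees, less where a joint would pass 70% of its speed; a pose out of reach is approached as far as the arm can. A call with a number of a shift or a turn outside -1 to 1 is refused whole. A call with a gripper value outside its range is refused whole. The fingers move at their own pace and stop on an object; "newtons" is the grip in N (left out, the last holds). Time passes only in rows, so rows that repeat a pose let the fingers close. It gives the time, the measured TCP pose, the force, the opening and the grip force at its end, in the units of the state.
- robot.sense(): the state, without advancing time (a new reading comes with each control period).
- robot.camera(name): name is "side" or "top"; returns the picture (420x560x3 uint8, red, green, blue); there is no depth.
- robot.get_calibration(name): a dict with "fx", "fy", "cx", "cy" (pixels), "rvec" (rotation vector, rad) and "tvec" (3), from world to camera coordinates, as OpenCV has them. Camera axes: x right, y down, z forward; pixel columns grow to the right and rows downward; lengths in mm; the calibration is good to about 2 mm. A picture is of the moment at which its call begins. get_calibration takes no time and is no camera call.
- robot.hand_in(): hands the job in; it is judged then, once.
The state is a dict: "time": time; "joint_pos": joint angles; "qd": joint speeds; "joint_torque": joint torques, N m; "tool_pos": TCP position; "ee_rot": TCP orientation; "force": force on the tool from outside, world axes, zero at the start; "torque": the same for the moment, N m; "gripper_width": finger opening in mm; "grip_force": force on a finger pad.
Only numpy, scipy, OpenCV 4.12 (cv2) and the standard library are available. Lean on these libraries where they do the work, as an engineer would, in place of code of your own. Each camera call takes 0.05 s, during which the arm holds its last target. There are 200 camera calls.

### The job

Push the order card's carriage along its stand until it is fully home against the tall end block. Then squeeze the handles of the larger spring clip to spread its jaws, lift it off its fin and bring it down, upright and held wide open, astride the middle of the card's top edge, the edge well inside the jaws but nothing of the clip touching the card. Finish holding it there, squeezed open, with the carriage still home; leave the matchbox, the glass and the spice jar where they stand.

Things in the scene. Friction and masses are not known exactly. Their poses are not given: they have to be found in the camera images.
- stand: Fixed card stand: wooden foot 100 mm (its x) by 250 mm (y) by 12 mm high; a carriage slides along its y. Origin: centre of the underside; z up. Its +y end (the left one as the robot sees it, yaw up to 0.35 rad) has the tall end block, 90 mm wide, top 44 mm above the worktop; its -y end only a low lip, top 21 mm.
- order_slide (a joint): The aluminium carriage on the stand, 86 x 110 mm, top 23 mm above the worktop. 0 = at the low lip, grows along the stand's +y to 0.11 m = against the tall end block (end stop). It stays where it is left; friction about 3 N, plus about 6 N per m/s.
- slide_grip (a point): Point inside the carriage's black grip, 17 mm under its top. The grip is an upright square post 20 x 20 mm, from 23 mm to 75 mm above the worktop, near the robot's side of the carriage and 50 mm from the card's middle plane (stand's -x side). Axes as the stand.
- card_edge (a point): Middle of the top edge of the stiff white order card, 100 mm above the worktop. The card stands upright and fixed in the carriage: 100 mm wide (along the stand's y), 4 mm thick (along the stand's x), and rides with the carriage. Axes as the stand.
- dock: Fixed clip dock: wooden block 150 mm (its x) by 60 mm (y) by 10 mm high with two upright steel fins, 44 mm long (x), 4 mm thick (y), tops 33 mm above the worktop. Origin: centre of the underside, z up. The larger clip sits on the fin at x = -40 mm (nearer the robot); a smaller one, 63 mm to its top, is fixed on the fin at x = +45 mm.
- clip: The larger steel spring clip, loose, about 50 g: two sprung levers on a pin, like a clothes peg, 34 mm wide. Origin: centre of the pivot pin (radius 5.5 mm), 50 mm above the worktop at the start. x along the pin and the fin or edge clipped, y across the jaws (squeeze direction), z from jaws (tips at -40 mm) to handles (tops at +48 mm). It starts upright, clamped on its fin.
- clip_grip (a point): Midway between the clip's handles, 30 mm above the pivot along the clip's z: where to squeeze. The handles are flat plates; at rest they flare out, outer faces 43 mm apart here and 53 mm at the top; fully squeezed they are parallel, 26 mm apart. Squeezing takes 5 N at first, 10 N when fully open; let go, it snaps shut. Axes as the clip.
- clip_arm (a joint): Opening angle of each clip lever, both alike: about 0 = clamped on the 4 mm fin, 0.3 rad = fully squeezed (stop), jaw tips then about 27 mm apart. Below the pin the space between the open jaws is free.
- matchbox: Bystander: matchbox lying flat, 36 x 53 x 15 mm, loose; origin at the centre of the underside.
- glass: Bystander: small clear glass, 49 mm across, 62 mm high, loose; origin at the centre of the underside.
- spice_jar: Bystander: spice jar with black cap, 45 mm across, 105 mm high, loose; origin at the centre of the underside.
There are look-alikes about, which are no part of the job. Leave any blue or pink look-alike of the clip alone.

How it is judged (in metres and radians):
On the way, in this order (a step that is already met when the one before it is completed fails the run):
1. the carriage is home against the tall end block (value of joint order_slide above 0.106 m), for 0.2 s.
2. the larger clip, squeezed open, is off its fin and clear of the dock (value of joint clip_arm above 0.2 rad and height (world z) of clip above 0.085 m and contact force between clip and dock below 0.1 N), for 0.2 s.
At the end, for the whole second after the job is handed in: Last second: carriage within 4 mm of its stop; clip held by the fingers, still, opened over 0.2 rad, upright and in line with the edge within 0.25 rad; middle of the edge within 20 mm along and 8 mm across of the clip's middle, 5 to 30 mm below its pivot; clip not touching card or stand (value of joint order_slide above 0.106 m and value of joint clip_arm above 0.2 rad and x of card_edge in the frame of clip between -0.02 and 0.02 m and y of card_edge in the frame of clip between -0.008 and 0.008 m and z of card_edge in the frame of clip between -0.03 and -0.005 m and angle between clip's own z axis and vertical below 0.25 rad and height (world z) of clip above 0.1 m and angle between the x axis of clip and the y axis of stand, either way round below 0.25 rad and contact force between the fingers and clip above 2 N and contact force between clip and stand below 0.3 N and linear speed of clip below 0.02 m/s); the arm keeps its last pose, push and grip.
It fails at once if a bystander (matchbox) is moved more than 30 mm (distance of matchbox from where it was at the start of the episode above 0.03 m).
It fails at once if a bystander (glass) is moved more than 30 mm (distance of glass from where it was at the start of the episode above 0.03 m).
It fails at once if a bystander (spice jar) is moved more than 30 mm (distance of spice_jar from where it was at the start of the episode above 0.03 m).
It also fails if it takes over 51 s, if anything falls off the work surface, if the arm or the gripper's body presses on something with over 40 N, if the wrist force passes 120 N, or if a joint passes its speed limit or range.

## Working session

There is one attempt and no reset: what is moved stays moved. The work goes in short steps, Python scripts to look and compute and a tool call to move; the robot and the scene stay as the last step left them, time stands still between calls to the robot, and variables do not carry over. Pictures are saved under pics/ and viewed, at most 10 in all, crops included, and the job is handed in when it is done.

Besides the shell and the picture viewer there is one more tool, called after "Request:" as name(argument=value, ...), one argument or row to a line, values as JSON. carry_out: Moves the arm, as the interface text tells. Shifts and turns lie within -1 to 1; 1 stands for 0.5 m of shift or 90 degrees of turn. Its arguments: {"type":"object","properties":{"motion":{"type":"array","items":{"type":"object","properties":{"translation":{"type":"array","items":{"type":"number","minimum":-1,"maximum":1}},"yaw":{"type":"number","minimum":-1,"maximum":1},"grip":{"type":"number"}}}},"newtons":{"type":"number"}},"required":["motion"]}

```bash
mkdir -p pics
cat > h.py <<'E'
import numpy as np, cv2
from bench import robot
def cal(n):
    c=robot.get_calibration(n); R,_=cv2.Rodrigues(np.array(c["rvec"],float)); t=np.array(c["tvec"],float).ravel()
    K=np.array([[c["fx"],0,c["cx"]],[0,c["fy"],c["cy"]],[0,0,1.]]); return K,R,t
def ray(n,u,v):
    K,R,t=cal(n); d=R.T@np.linalg.solve(K,[u,v,1]); return -R.T@t,d/np.linalg.norm(d)
def onz(n,u,v,z):
    o,d=ray(n,u,v); return o+d*(z-o[2])/d[2]
def proj(n,p):
    K,R,t=cal(n); q=K@(R@np.array(p,float)+t); return q[:2]/q[2]
def tri(a,b):
    (o1,d1),(o2,d2)=ray("side",*a),ray("top",*b)
    s=np.linalg.lstsq(np.c_[d1,-d2],o2-o1,rcond=None)[0]; p,q=o1+s[0]*d1,o2+s[1]*d2
    return (p+q)/2,np.linalg.norm(p-q)
def snap(n,f):
    im=cv2.cvtColor(robot.camera(n),cv2.COLOR_RGB2BGR); cv2.imwrite("pics/"+f,im); return im
E
python3 - <<'E'
from h import *
np.set_printoptions(precision=3,suppress=True)
snap("side","s0.png");snap("top","t0.png")
s=robot.sense();print(s)
for n in("side","top"):print(n,ray(n,280,210))
E
```

```text
{'time': 0.1, 'joint_pos': array([-82.705,  24.444,   4.232,  92.047,  -1.955,  63.643,  -3.843]), 'qd': array([-0.107, -0.173, -0.116, -0.038,  0.033, -0.022,  0.001]), 'joint_torque': array([  0.011, -93.747,   3.677, -45.505,  -0.049,   0.016,   0.   ]), 'tool_pos': array([184.403, 648.931, 204.879]), 'ee_rot': array([[-0.962,  0.273, -0.   ],
       [ 0.273,  0.962, -0.001],
       [-0.   , -0.001, -1.   ]]), 'force': array([ 0.442,  0.117, -0.655]), 'torque': array([0.012, 0.007, 0.026]), 'grip_force': 0.0, 'gripper_width': 93.97102266205675}
side (array([ 206.737, -788.245,  501.09 ]), array([ 0.44 ,  0.738, -0.512]))
top (array([ 523.398, -135.251, 1332.027]), array([ 0.053, -0.037, -0.998]))
```

View pics/s0.png

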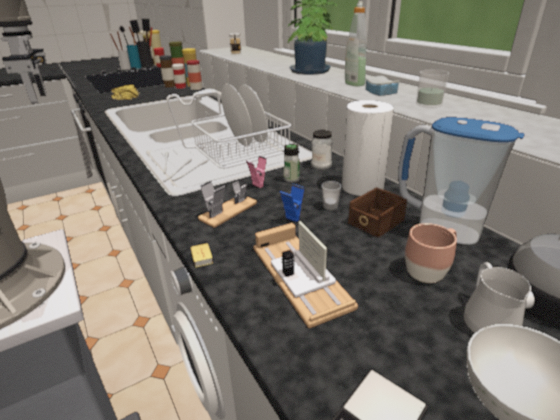

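View pics/t0.png

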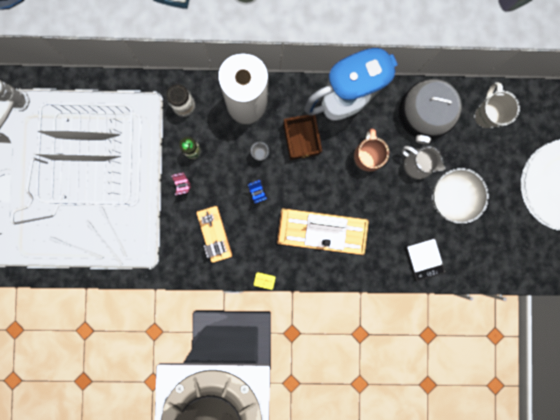

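The side view shows the dock at (228,207), the grey larger clip at (211,198), the smaller grey one at (238,192), the stand at (302,272) and the card at (312,250). The black post is at (288,262). The top view shows the dock at (213,235), the stand at (323,231) and the post at (326,243).

Things that could be taken for the larger clip:
- Grey at side (211,198) / top (215,250), nearer the robot: this is my choice.
- Smaller grey at side (238,192) / top (207,218).
- Blue at side (292,204) / top (257,191).
- Pink at side (257,172) / top (181,184).

I'll check the choice in a close crop.

Run:
```python
from h import *
s=cv2.imread("pics/s0.png");t=cv2.imread("pics/t0.png")
r=lambda im,x,y,w,h,k:cv2.resize(im[y:y+h,x:x+w],None,fx=k,fy=k,interpolation=cv2.INTER_CUBIC)
a=r(s,190,175,70,50,5);b=r(t,190,200,70,50,5)
c=r(s,245,215,116,100,3.45)[:300,:400]; d=r(t,270,195,110,75,3.63)[:270,:400]
o=np.zeros((600,800,3),np.uint8)
for q,(y,x) in zip((a,b,c,d),((0,0),(0,400),(255,0),(255,400))):o[y:y+q.shape[0],x:x+q.shape[1]]=q
cv2.imwrite("pics/c0.png",o)
```

```text
(no output)
```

View pics/c0.png

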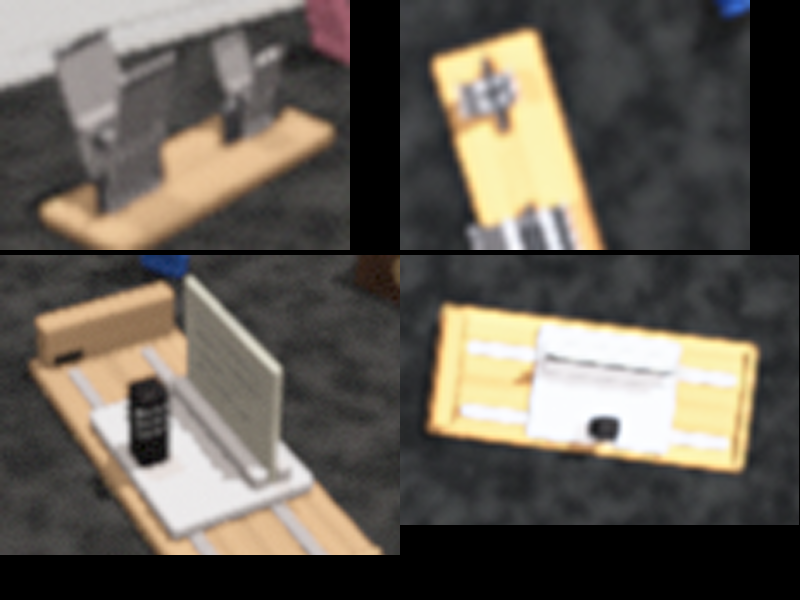

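The crop confirms the choice: the larger grey clip is on the dock's near end. The carriage sits about mid-stand, with the tall block on the left (+y). Next I measure the poses.

```bash
cat >> h.py <<'E'
def wood(t):
    hsv=cv2.cvtColor(t,cv2.COLOR_BGR2HSV); m=cv2.inRange(hsv,(8,70,140),(28,255,255)); m[285:]=0
    return cv2.morphologyEx(m,cv2.MORPH_CLOSE,np.ones((9,9)))
E
python3 - <<'E'
from h import *
np.set_printoptions(precision=1,suppress=True)
t=cv2.imread("pics/t0.png"); m=wood(t)
for c in cv2.findContours(m,0,2)[0]:
    if cv2.contourArea(c)<300: continue
    p=cv2.boxPoints(cv2.minAreaRect(c)); w=np.array([onz("top",*q,11)[:2] for q in p])
    e=w[1]-w[0],w[2]-w[1]
    print("box px",p.ravel(),"centre",w.mean(0),[ (np.linalg.norm(x),np.degrees(np.arctan2(x[1],x[0]))) for x in e])
hsv=cv2.cvtColor(t,cv2.COLOR_BGR2HSV)
# post: dark blob in stand
g=hsv[...,2]; sub=np.zeros_like(g); sub[236:251,315:340]=(g[236:251,315:340]<80)*255
M=cv2.moments(sub,True);u,v=M['m10']/M['m00'],M['m01']/M['m00'];print("post",u,v,M['m00'],onz("top",u,v,70))
# clip: low-saturation px in dock lower end
c=np.zeros_like(g); c[238:262,200:232]=((hsv[...,1]<70)&(g>70))[238:262,200:232]*255
n,l,st,ce=cv2.connectedComponentsWithStats(c);i=1+np.argmax(st[1:,4]);r=cv2.minAreaRect(cv2.findContours((l==i).astype(np.uint8),0,2)[0][0]);print("clip",r,st[i],onz("top",*r[0],90),onz("top",*r[0],60))
for n,px,z in(("mb",(264,281),15),("glass",(260,151),62),("jar",(180,97),105),("jar2",(190,148),105),("blue",(257,191),80)):print(n,onz("top",*px,z))
for q in ([(211,207)]):print(onz("side",*q,50))
E
```

```text
box px [276.6 243.7 281.3 207.6 368.8 219.1 364.1 255.1] centre [ 535.4 -308.1] [(np.float64(103.68944060765557), np.float64(-6.411599849364403)), (np.float64(253.02005052747205), np.float64(-96.30874242139375))]
box px [195.3 211.1 216.8 204.7 232.3 256.5 210.9 262.9] centre [522.8   2.1] [(np.float64(63.56209048301389), np.float64(-72.07662047963777)), (np.float64(153.98102402611033), np.float64(-162.04397960436125))]
box px [349.5 150.5 372.5 127.5 396.  151.  373.  174. ] centre [ 770.5 -449.5] [(np.float64(95.08143440462794), np.float64(-43.94818010723318)), (np.float64(95.98993969506412), np.float64(-134.15338965464903))]
post 323.2647058823529 244.64705882352942 34.0 [ 498.6 -302.3   70. ]
clip ((215.00460815429688, 249.84864807128906), (16.761962890625, 21.55109214782715), 73.3007583618164) [203 239  25  19 287] [480.  -10.2  90. ] [478.9  -7.2  60. ]
mb [ 391.9 -143.    15. ]
glass [ 753.2 -124.8   62. ]
jar [885.6  91.  105. ]
jar2 [749.2  60.9 105. ]
blue [ 640.7 -119.    80. ]
[465.7 -35.   50. ]
```

Request:
carry_out(
  motion=[
    {"translation": [-0.8, -0.645, 0], "yaw": 0.894, "grip": 1},
    {"translation": [-0.8, -0.645, 0], "yaw": 0.894, "grip": 1},
    {"translation": [-0.8, -0.645, 0], "yaw": 0.894, "grip": 1},
    {"translation": [-0.8, -0.645, 0], "yaw": 0.894, "grip": 1},
    {"translation": [-0.8, -0.645, 0], "yaw": 0.894, "grip": 1},
    {"translation": [-0.8, -0.645, 0], "yaw": 0.894, "grip": 1},
    {"translation": [-0.8, -0.645, 0], "yaw": 0.894, "grip": 1},
    {"translation": [-0.8, -0.645, 0], "yaw": 0.894, "grip": 1},
    {"translation": [-0.8, -0.645, 0], "yaw": 0.894, "grip": 1},
    {"translation": [-0.8, -0.645, 0], "yaw": 0.894, "grip": 1},
  ],
)

```text
time: 1.1
tool_pos: [473.8, 239.2, 205.5]
ee_rot: [[0.116, 0.993, -0.0], [0.993, -0.116, 0.0], [0.0, -0.0, -1.0]]
force: [0.9, 0.3, 0.1]
gripper_width: 17.2
grip_force: 0.0
```

Request:
carry_out(
  motion=[
    {"translation": [-0.97, 0.18, 0], "yaw": 0, "grip": 1},
    {"translation": [-0.97, 0.18, 0], "yaw": 0, "grip": 1},
    {"translation": [-0.97, 0.18, 0], "yaw": 0, "grip": 1},
    {"translation": [-0.97, 0.18, 0], "yaw": 0, "grip": 1},
    {"translation": [-0.97, 0.18, 0], "yaw": 0, "grip": 1},
    {"translation": [-0.97, 0.18, 0], "yaw": 0, "grip": 1},
    {"translation": [-0.97, 0.18, 0], "yaw": 0, "grip": 1},
    {"translation": [-0.97, 0.18, 0], "yaw": 0, "grip": 1},
    {"translation": [-0.97, 0.18, 0], "yaw": 0, "grip": 1},
    {"translation": [-0.97, 0.18, 0], "yaw": 0, "grip": 1},
  ],
)

```text
time: 2.1
tool_pos: [508.7, -253.4, 205.4]
ee_rot: [[0.111, 0.994, -0.0], [0.994, -0.111, -0.0], [-0.0, -0.0, -1.0]]
force: [0.6, 1.3, 1.1]
gripper_width: 0.9
grip_force: 0.0
```

Request:
carry_out(
  motion=[
    {"translation": [-0.185, -0.005, 0], "yaw": 0, "grip": 1},
    {"translation": [-0.185, -0.005, 0], "yaw": 0, "grip": 1},
    {"translation": [-0.185, -0.005, 0.08], "yaw": 0, "grip": 1},
    {"translation": [-0.185, -0.005, 0.16], "yaw": 0, "grip": 1},
    {"translation": [-0.185, -0.005, 0.24], "yaw": 0, "grip": 1},
    {"translation": [-0.185, -0.005, 0.28], "yaw": 0, "grip": 1},
    {"translation": [-0.185, -0.005, 0.31], "yaw": 0, "grip": 1},
    {"translation": [-0.185, -0.005, 0.31], "yaw": 0, "grip": 1},
  ],
)

```text
time: 2.9
tool_pos: [495.6, -342.2, 49.0]
ee_rot: [[0.11, 0.994, -0.002], [0.994, -0.11, 0.001], [0.001, -0.003, -1.0]]
force: [0.5, 0.1, 0.6]
gripper_width: 0.7
grip_force: 0.0
```

Run:
```python
from h import *
s=snap("side","s1.png");t=snap("top","t1.png")
r=lambda im,x,y,w,h,k:cv2.resize(im[y:y+h,x:x+w],None,fx=k,fy=k,interpolation=cv2.INTER_CUBIC)
cv2.imwrite("pics/c1.png",np.hstack([r(s,235,190,140,140,2.8),r(t,250,165,140,140,2.8)]))
```

```text
(no output)
```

View pics/c1.png

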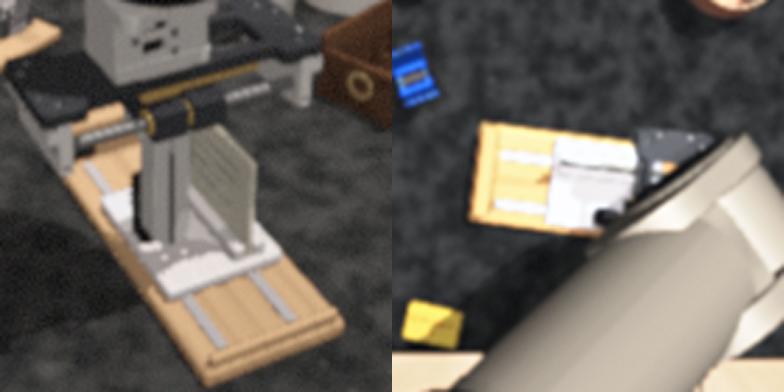

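The shut fingers stand just behind the black post and clear of the card. Now I push along tool +x.

Request:
carry_out(
  motion=[
    {"translation": [0.03, 0, 0], "grip": 1},
    {"translation": [0.05, 0, 0], "grip": 1},
    {"translation": [0.07, 0, 0], "grip": 1},
    {"translation": [0.09, 0, 0], "grip": 1},
    {"translation": [0.11, 0, 0], "grip": 1},
    {"translation": [0.12, 0, 0], "grip": 1},
    {"translation": [0.13, 0, 0], "grip": 1},
    {"translation": [0.13, 0, 0], "grip": 1},
  ],
)

```text
validation failed for argument at $.mo...
```

Each row probably needs the yaw field.

Request:
carry_out(
  motion=[
    {"translation": [0.03, 0, 0], "yaw": 0, "grip": 1},
    {"translation": [0.05, 0, 0], "yaw": 0, "grip": 1},
    {"translation": [0.07, 0, 0], "yaw": 0, "grip": 1},
    {"translation": [0.09, 0, 0], "yaw": 0, "grip": 1},
    {"translation": [0.11, 0, 0], "yaw": 0, "grip": 1},
    {"translation": [0.12, 0, 0], "yaw": 0, "grip": 1},
    {"translation": [0.13, 0, 0], "yaw": 0, "grip": 1},
    {"translation": [0.13, 0, 0], "yaw": 0, "grip": 1},
  ],
)

```text
time: 3.8
tool_pos: [503.7, -277.0, 50.3]
ee_rot: [[0.109, 0.994, -0.001], [0.994, -0.109, 0.001], [0.001, -0.001, -1.0]]
force: [-0.7, 0.4, -0.3]
gripper_width: 0.5
grip_force: 0.0
```

Request:
carry_out(
  motion=[
    {"translation": [0.01, 0, 0], "yaw": 0, "grip": 1},
    {"translation": [0.02, 0, 0], "yaw": 0, "grip": 1},
    {"translation": [0.03, 0, 0], "yaw": 0, "grip": 1},
    {"translation": [0.035, 0, 0], "yaw": 0, "grip": 1},
  ],
)

```text
time: 4.2
tool_pos: [504.3, -270.0, 50.8]
ee_rot: [[0.116, 0.993, 0.002], [0.993, -0.116, -0.014], [-0.014, 0.004, -1.0]]
force: [1.6, -63.5, -35.9]
gripper_width: 0.4
grip_force: 31.2
```

Run:
```python
from h import *
s=snap("side","s2.png")
r=lambda im,x,y,w,h,k:cv2.resize(im[y:y+h,x:x+w],None,fx=k,fy=k,interpolation=cv2.INTER_CUBIC)
cv2.imwrite("pics/c2.png",r(s,235,190,140,140,4))
```

```text
(no output)
```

View pics/c2.png

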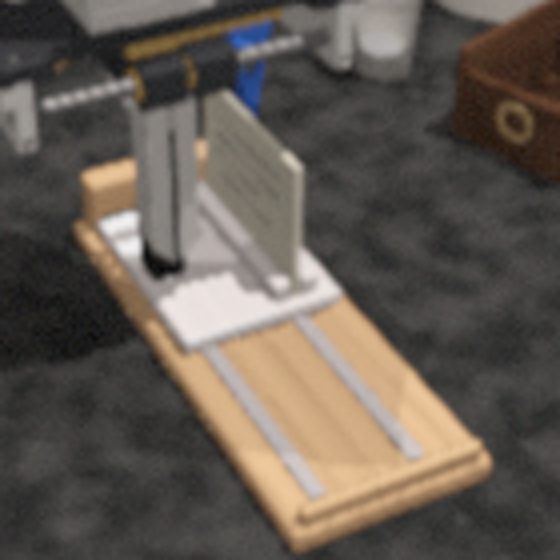

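The carriage is home: the force spiked to about 63 N and the carriage touches the block in the picture. I back off, then rise.

Request:
carry_out(
  motion=[
    {"translation": [-0.03, 0, 0], "yaw": 0, "grip": 1},
    {"translation": [-0.06, 0, 0], "yaw": 0, "grip": 1},
    {"translation": [-0.06, 0, -0.08], "yaw": 0, "grip": 1},
    {"translation": [-0.06, 0, -0.18], "yaw": 0, "grip": 1},
    {"translation": [-0.06, 0, -0.28], "yaw": 0, "grip": 1},
    {"translation": [-0.06, 0, -0.32], "yaw": 0, "grip": 0},
    {"translation": [-0.06, 0, -0.32], "yaw": 0, "grip": -1},
  ],
)

```text
time: 4.95
tool_pos: [503.5, -290.9, 213.5]
ee_rot: [[0.11, 0.994, 0.004], [0.994, -0.11, -0.0], [0.0, 0.004, -1.0]]
force: [-0.2, -0.3, 0.2]
gripper_width: 12.8
grip_force: 0.0
```

Request:
carry_out(
  motion=[
    {"translation": [0.1, -0.02, 0], "yaw": 0.1, "grip": -1},
    {"translation": [0.2, -0.04, 0], "yaw": 0.2, "grip": -1},
    {"translation": [0.3, -0.06, 0], "yaw": 0.3, "grip": -1},
    {"translation": [0.4, -0.08, 0], "yaw": 0.4, "grip": -1},
    {"translation": [0.5, -0.1, 0], "yaw": 0.5, "grip": -1},
    {"translation": [0.55, -0.1, 0], "yaw": 0.6, "grip": -1},
    {"translation": [0.55, -0.1, 0], "yaw": 0.7, "grip": -1},
    {"translation": [0.55, -0.1, 0], "yaw": 0.73, "grip": -1},
    {"translation": [0.55, -0.1, 0], "yaw": 0.73, "grip": -1},
    {"translation": [0.55, -0.1, 0], "yaw": 0.73, "grip": -1},
  ],
)

```text
time: 5.95
tool_pos: [482.2, -11.0, 209.8]
ee_rot: [[0.952, 0.307, -0.001], [0.307, -0.952, -0.0], [-0.002, -0.0, -1.0]]
force: [-0.5, 0.1, 0.3]
gripper_width: 92.3
grip_force: 0.0
```

Run:
```python
from h import *
np.set_printoptions(precision=2,suppress=True)
s=robot.sense();p=s["tool_pos"];R=s["ee_rot"];print(p,R)
ex=np.array([np.cos(np.radians(18)),np.sin(np.radians(18))])
for c in(np.array([484.8,-10.2]),np.array([482,-9.5])): print(R.T@np.r_[c-p[:2],0]/500)
im=snap("side","s3.png");t=snap("top","t3.png")
r=lambda im,x,y,w,h,k:cv2.resize(im[y:y+h,x:x+w],None,fx=k,fy=k,interpolation=cv2.INTER_CUBIC)
cv2.imwrite("pics/c3.png",np.hstack([r(im,170,120,140,140,2.8),r(t,150,165,240,140,2.8)[:, :400]]))
o=p.copy(); print("tcp px",proj("side",p),proj("top",p), "clip pivot/top exp px",proj("side",[482,-9.5,50]),proj("side",[482,-9.5,98]))
```

```text
[482.23 -11.01 209.77] [[ 0.95  0.31 -0.  ]
 [ 0.31 -0.95 -0.  ]
 [-0.   -0.   -1.  ]]
[ 0.01  0.   -0.  ]
[ 0. -0. -0.]
tcp px [205.5  138.29] [210.29 250.58] clip pivot/top exp px [213.17 200.72] [210.91 183.08]
```

View pics/c3.png

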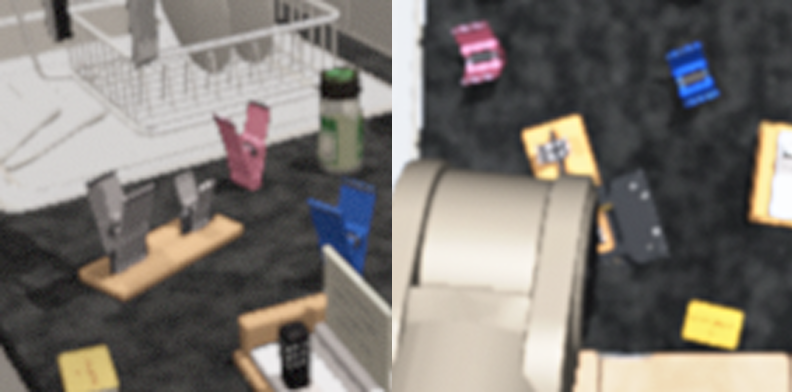

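The side crop shows the clip's pivot at about (213,200), where (213,201) was predicted, so the position is good. I descend and squeeze.

Request:
carry_out(
  motion=[
    {"translation": [0.002, -0.002, 0.06], "yaw": 0, "grip": -1},
    {"translation": [0.002, -0.002, 0.14], "yaw": 0, "grip": -1},
    {"translation": [0.002, -0.002, 0.21], "yaw": 0, "grip": -1},
    {"translation": [0.002, -0.002, 0.26], "yaw": 0, "grip": -1},
    {"translation": [0.002, -0.002, 0.29], "yaw": 0, "grip": -1},
    {"translation": [0.002, -0.002, 0.298], "yaw": 0, "grip": -1},
    {"translation": [0.002, -0.002, 0.298], "yaw": 0, "grip": -1},
  ],
  newtons=25,
)

```text
time: 6.75
tool_pos: [483.2, -10.9, 61.2]
ee_rot: [[0.951, 0.31, -0.001], [0.31, -0.951, -0.0], [-0.001, 0.0, -1.0]]
force: [-0.0, 0.3, 0.6]
gripper_width: 94.6
grip_force: 0.0
```

Request:
carry_out(
  motion=[
    {"translation": [0, 0, 0], "yaw": 0, "grip": 1},
    {"translation": [0, 0, 0], "yaw": 0, "grip": 1},
    {"translation": [0, 0, 0], "yaw": 0, "grip": 1},
    {"translation": [0, 0, 0], "yaw": 0, "grip": 1},
    {"translation": [0, 0, 0], "yaw": 0, "grip": 1},
    {"translation": [0, 0, 0], "yaw": 0, "grip": 1},
    {"translation": [0, 0, 0], "yaw": 0, "grip": 1},
    {"translation": [0, 0, 0], "yaw": 0, "grip": 1},
    {"translation": [0, 0, 0], "yaw": 0, "grip": 1},
  ],
  newtons=25,
)

```text
time: 7.65
tool_pos: [484.2, -9.2, 62.3]
ee_rot: [[0.951, 0.309, 0.001], [0.309, -0.951, 0.002], [0.001, -0.002, -1.0]]
force: [-3.7, 10.4, 25.3]
gripper_width: 31.6
grip_force: 25.4
```

Request:
carry_out(
  motion=[
    {"translation": [0, 0, 0], "yaw": 0, "grip": 1},
    {"translation": [0, 0, 0], "yaw": 0, "grip": 1},
    {"translation": [0, 0, 0], "yaw": 0, "grip": 1},
  ],
  newtons=35,
)

```text
time: 7.95
tool_pos: [484.2, -7.9, 62.6]
ee_rot: [[0.951, 0.31, 0.0], [0.31, -0.951, 0.004], [0.002, -0.004, -1.0]]
force: [-6.8, 14.0, 34.6]
gripper_width: 28.6
grip_force: 35.7
```

Run:
```python
from h import *
s=robot.sense();print(s["gripper_width"],s["force"],s["torque"],s["grip_force"])
im=snap("side","s4.png")
cv2.imwrite("pics/c4.png",cv2.resize(im[130:230,170:270],None,fx=6,fy=6,interpolation=cv2.INTER_CUBIC))
```

```text
28.580327804682153 [-6.84220132 14.02326761 34.55140549] [ 4.4377292   2.1883675  -0.02971533] 35.73997793253511
```

View pics/c4.png

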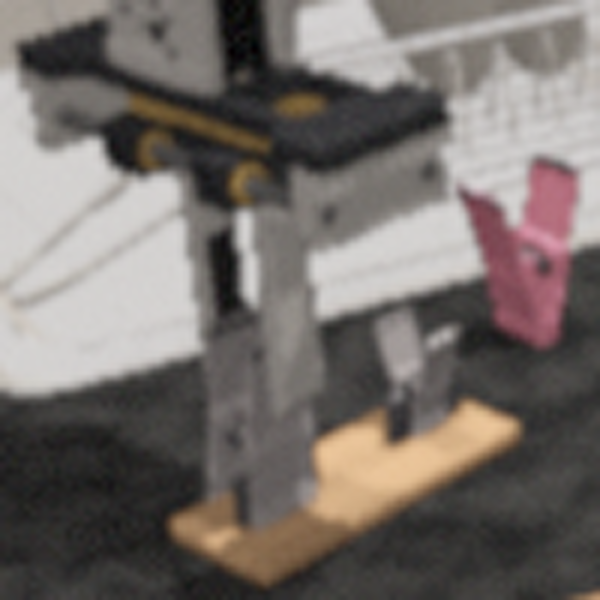

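The clip is held and the jaws are spread (opening 28.6 mm). The vertical preload comes from the wedge shape of the handles. I lift gently.

Request:
carry_out(
  motion=[
    {"translation": [0, 0, -0.006], "yaw": 0, "grip": 1},
    {"translation": [0, 0, -0.012], "yaw": 0, "grip": 1},
    {"translation": [0, 0, -0.02], "yaw": 0, "grip": 1},
    {"translation": [0, 0, -0.03], "yaw": 0, "grip": 1},
    {"translation": [0, 0, -0.03], "yaw": 0, "grip": 1},
  ],
  newtons=35,
)

```text
time: 8.5
tool_pos: [483.8, -10.4, 77.0]
ee_rot: [[0.951, 0.309, 0.001], [0.309, -0.951, 0.0], [0.001, 0.0, -1.0]]
force: [0.3, 0.0, -1.6]
gripper_width: 25.2
grip_force: 34.9
```

Request:
carry_out(
  motion=[
    {"translation": [0, 0, -0.04], "yaw": 0, "grip": 1},
    {"translation": [0, 0, -0.1], "yaw": 0, "grip": 1},
    {"translation": [0, 0, -0.16], "yaw": 0, "grip": 1},
    {"translation": [0, 0, -0.22], "yaw": 0, "grip": 1},
    {"translation": [0, 0, -0.25], "yaw": 0, "grip": 1},
    {"translation": [0, 0, -0.25], "yaw": 0, "grip": 1},
  ],
)

```text
time: 9.1
tool_pos: [484.5, -10.0, 203.0]
ee_rot: [[0.951, 0.309, 0.003], [0.309, -0.951, 0.002], [0.003, -0.001, -1.0]]
force: [0.0, -0.4, 0.0]
gripper_width: 25.1
grip_force: 34.9
```

Run:
```python
from h import *
np.set_printoptions(precision=2,suppress=True)
s=robot.sense();p=s["tool_pos"];print(p,s["gripper_width"])
u=proj("side",p);print(u)
im=snap("side","s5.png");x,y=int(u[0])-50,int(u[1])-60
cv2.imwrite("pics/c5.png",cv2.resize(im[y:y+100,x:x+100],None,fx=6,fy=6,interpolation=cv2.INTER_CUBIC));print(x,y)
for d in(-13,-53,-15,-55,35):print(d,(proj("side",p+[0,0,d])-[x,y])*6)
# card top edge from first images (carriage moved since): look again at side
c=im[190:300,240:340]
```

```text
[484.46 -10.04 203.03] 25.11829578395534
[206.64 140.84]
156 80
-13 [308.   397.97]
-53 [320.44 496.2 ]
-15 [308.63 402.99]
-55 [321.05 501.  ]
35 [292.27 273.84]
```

View pics/c5.png

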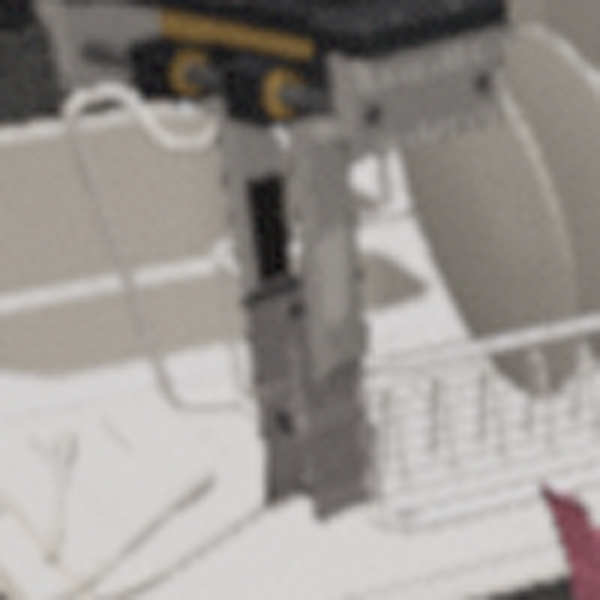

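The clip hangs upright and centred, squeezed fully open, with its pivot about 15 mm below the TCP. Next I measure the card's edge with the carriage home.

Run:
```python
from h import *
t=snap("top","t6.png");s=cv2.imread("pics/s5.png")
r=lambda im,x,y,w,h,k:cv2.resize(im[y:y+h,x:x+w],None,fx=k,fy=k,interpolation=cv2.INTER_CUBIC)
cv2.imwrite("pics/c6.png",np.hstack([r(s,255,205,80,80,5),r(t,270,195,80,80,5)]))
ex,ey=np.array([.9939,-.1106]),np.array([.1106,.9939]);c=np.array([535.4,-308.1])
for x in(13,15,17):
  for y in (0,50,100):
    p=np.r_[c+x*ex+y*ey,100];print(x,y,p.round(1),((proj("side",p)-[255,205])*5).round(),((proj("top",p)-[270,195])*5).round())
```

```text
13 0 [ 548.3 -309.5  100. ] [259. 141.] [289. 156.]
13 50 [ 553.9 -259.8  100. ] [197.  77.] [196. 144.]
13 100 [ 559.4 -210.1  100. ] [142.  20.] [103. 132.]
15 0 [ 550.3 -309.8  100. ] [263. 140.] [289. 153.]
15 50 [ 555.8 -260.1  100. ] [202.  76.] [196. 141.]
15 100 [ 561.4 -210.4  100. ] [147.  19.] [103. 128.]
17 0 [ 552.3 -310.   100. ] [268. 138.] [290. 149.]
17 50 [ 557.8 -260.3  100. ] [206.  75.] [197. 137.]
17 100 [ 563.4 -210.6  100. ] [151.  17.] [104. 125.]
```

View pics/c6.png

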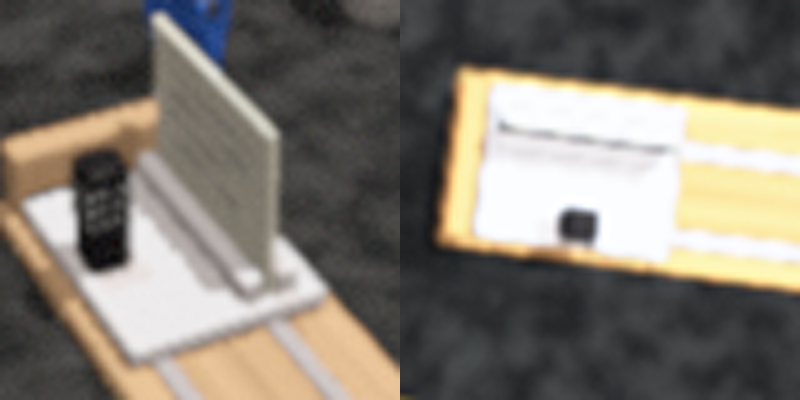

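The card's top edge runs in the side crop from (158,15) to (276,130), and in the top crop along the dark line from (100,125) to (270,150). I triangulate these.

Run:
```python
from h import *
np.set_printoptions(precision=4,suppress=True)
S=[np.array(a)/5+[255,205] for a in((158,14),(277,131))];T=[np.array(a)/5+[270,195] for a in((99,124),(270,149))]
a=[onz("side",*q,100) for q in S];b=[onz("top",*q,100) for q in T];print(a,b,[tri(x,y) for x,y in zip(S,T)])
m=(sum(a)/2+sum(b)/2)/2;print("mids",sum(a)/2,sum(b)/2,m,np.linalg.norm(a[0]-a[1]))
s=robot.sense();p=s["tool_pos"];R=s["ee_rot"]
d=R.T@np.r_[m[:2]-p[:2],0]/500;print(p,R,d)
```

```text
[array([ 567.2681, -209.8896,  100.    ]), array([ 557.9392, -307.7602,  100.    ])] [array([ 563.6807, -208.037 ,  100.    ]), array([ 552.0903, -299.5478,  100.    ])] [(array([ 565.4254, -209.0485,   99.9971]), np.float64(4.026406840355121)), (array([ 556.0704, -302.472 ,   97.2488]), np.float64(9.314875608176415))]
mids [ 562.6036 -258.8249  100.    ] [ 557.8855 -253.7924  100.    ] [ 560.2446 -256.3086  100.    ] 98.31413072049098
[483.3343  -9.9361 201.1211] [[ 0.951   0.3093  0.    ]
 [ 0.3093 -0.951   0.0006]
 [ 0.0002 -0.0006 -1.    ]] [-0.0061  0.5162 -0.0003]
```

Request:
carry_out(
  motion=[
    {"translation": [-0.001, 0.06, 0], "yaw": -0.08, "grip": 1},
    {"translation": [-0.002, 0.14, 0], "yaw": -0.17, "grip": 1},
    {"translation": [-0.003, 0.22, 0], "yaw": -0.26, "grip": 1},
    {"translation": [-0.005, 0.3, 0], "yaw": -0.35, "grip": 1},
    {"translation": [-0.006, 0.38, 0], "yaw": -0.44, "grip": 1},
    {"translation": [-0.007, 0.45, 0], "yaw": -0.53, "grip": 1},
    {"translation": [-0.008, 0.5, 0], "yaw": -0.62, "grip": 1},
    {"translation": [-0.008, 0.518, 0], "yaw": -0.7, "grip": 1},
    {"translation": [-0.008, 0.518, 0], "yaw": -0.727, "grip": 1},
    {"translation": [-0.008, 0.518, 0], "yaw": -0.727, "grip": 1},
  ],
)

```text
time: 10.2
tool_pos: [558.7, -258.6, 199.7]
ee_rot: [[0.115, 0.993, -0.002], [0.993, -0.115, 0.001], [0.0, -0.002, -1.0]]
force: [-0.2, 0.2, -0.3]
gripper_width: 25.3
grip_force: 34.9
```

Request:
carry_out(
  motion=[
    {"translation": [0, 0, 0.01], "yaw": 0, "grip": 1},
    {"translation": [0, 0, 0.04], "yaw": 0, "grip": 1},
    {"translation": [0, 0, 0.06], "yaw": 0, "grip": 1},
    {"translation": [0, 0, 0.06], "yaw": 0, "grip": 1},
    {"translation": [0, 0, 0.06], "yaw": 0, "grip": 1},
  ],
)

```text
time: 10.7
tool_pos: [559.5, -257.8, 171.1]
ee_rot: [[0.115, 0.993, -0.001], [0.993, -0.115, -0.0], [-0.0, -0.001, -1.0]]
force: [0.7, -0.5, 0.0]
gripper_width: 25.6
grip_force: 34.9
```

Run:
```python
from h import *
np.set_printoptions(precision=3,suppress=True)
s=robot.sense();p=s["tool_pos"];R=s["ee_rot"];print(p,R,s["gripper_width"])
im=snap("side","s7.png");x,y=255,170
cv2.imwrite("pics/c7.png",cv2.resize(im[y:y+100,x:x+100],None,fx=6,fy=6,interpolation=cv2.INTER_CUBIC))
for d in(-15,-55):print(d,(proj("side",p+[0,0,d])-[x,y])*6)
for q in([560.2,-257,100],[565.6,-209,100],[555,-307,100]):print((proj("side",q)-[x,y])*6)
for k in(1,-1):print([((proj("side",p+R@np.array([a,13.*k,55]))-[x,y])*6).round() for a in(-17,17)])
```

```text
[ 559.484 -257.753  171.086] [[ 0.115  0.993 -0.001]
 [ 0.993 -0.115 -0.   ]
 [-0.    -0.001 -1.   ]] 25.586791127751294
-15 [247.302 144.819]
-55 [247.56  252.931]
[248.201 293.121]
[184.153 227.08 ]
[323.295 368.982]
[array([308., 268.]), array([259., 220.])]
[array([235., 287.]), array([189., 239.])]
```

View pics/c7.png

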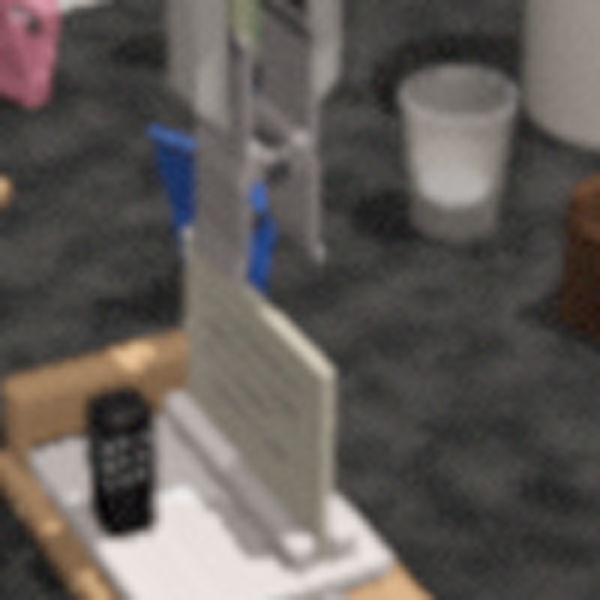

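The open jaws are centred over the card: their tips in the side crop are at (242,278) and (322,260), and both tips and card show the same +3 mm bias in that camera. The jaw tips show the pivot about 12 mm below the TCP. I descend slowly.

Request:
carry_out(
  motion=[
    {"translation": [0, 0, 0.012], "yaw": 0, "grip": 1},
    {"translation": [0, 0, 0.024], "yaw": 0, "grip": 1},
    {"translation": [0, 0, 0.036], "yaw": 0, "grip": 1},
    {"translation": [0, 0, 0.048], "yaw": 0, "grip": 1},
    {"translation": [0, 0, 0.06], "yaw": 0, "grip": 1},
    {"translation": [0, 0, 0.072], "yaw": 0, "grip": 1},
    {"translation": [0, 0, 0.083], "yaw": 0, "grip": 1},
    {"translation": [0, 0, 0.083], "yaw": 0, "grip": 1},
    {"translation": [0, 0, 0.083], "yaw": 0, "grip": 1},
    {"translation": [0, 0, 0.083], "yaw": 0, "grip": 1},
  ],
)

```text
time: 11.75
tool_pos: [559.8, -258.1, 130.2]
ee_rot: [[0.115, 0.993, 0.0], [0.993, -0.115, -0.0], [-0.0, 0.0, -1.0]]
force: [-0.7, 0.7, -0.8]
gripper_width: 25.5
grip_force: 34.9
```

Run:
```python
from h import *
np.set_printoptions(precision=2,suppress=True)
for i in range(5):
    s=robot.sense();print(s["time"],s["tool_pos"],s["force"],s["torque"],s["gripper_width"],s["grip_force"])
    im=snap("side","s8.png")
p=s["tool_pos"]
# grey-level profile across the near end of the jaws at a row below the tips' level: card edge vs jaws
R=s["ee_rot"];g=cv2.cvtColor(im,cv2.COLOR_BGR2HSV)
for d in(30,36,42):
    a,b=[proj("side",p+R@np.array([-18.,k,d])) for k in(-22,22)]
    print(d,[(tuple(g[int(round(q[1])),int(round(q[0]))])[1:],) and "%d/%d"%tuple(g[int(round(q[1])),int(round(q[0])),1:]) for q in (a+(b-a)*f for f in np.linspace(0,1,23))])
```

```text
11.75 [ 559.76 -258.06  130.23] [-0.73  0.65 -0.77] [-0.1   0.03  0.03] 25.533822315851182 34.94799077510834
11.8 [ 559.79 -258.06  130.27] [-0.14 -0.07 -0.53] [-0.03  0.02  0.02] 25.20715918479561 34.94801580905914
11.85 [ 559.78 -258.    130.25] [-0.55  0.49 -0.65] [-0.06  0.06  0.01] 25.365598946655766 34.947983622550964
11.9 [ 559.76 -257.98  130.22] [ 0.73 -0.72 -0.65] [-0.06  0.09  0.06] 25.404954529635834 34.947999715805054
11.95 [ 559.72 -257.98  130.18] [-0.68  0.16  0.02] [-0.07  0.   -0.  ] 25.312390010985084 34.947946071624756
30 ['15/104', '15/104', '21/98', '16/97', '15/101', '17/117', '18/126', '33/123', '37/125', '39/131', '38/162', '29/196', '30/194', '27/177', '25/134', '16/94', '18/100', '16/109', '20/117', '15/84', '12/62', '13/60', '15/68']
36 ['14/107', '14/107', '19/109', '16/109', '15/105', '16/111', '17/122', '26/116', '28/110', '38/122', '35/124', '36/136', '36/136', '32/167', '28/199', '29/175', '27/133', '13/114', '13/117', '11/91', '20/76', '10/75', '14/73']
42 ['24/117', '24/115', '16/110', '14/107', '15/105', '20/114', '20/126', '35/125', '30/112', '26/108', '36/114', '37/123', '38/121', '39/124', '40/139', '35/169', '29/200', '26/179', '26/139', '21/95', '14/73', '27/75', '10/74']
```

There is no contact force. In the side camera the card's edge is within about 1 mm of midway between the jaws, and about 17 mm below the pivot. I hand in.

```bash
python3 -c "
from bench import robot
print(robot.hand_in())"
```

```text
the job is handed in; nothing more can be done
None
```

I handed the job in after about 12 s of robot time; no verdict came back. The carriage was pushed home, and the larger clip was held open, upright and centred over the card's top edge, with no contact force measured and the bystanders left alone.

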